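# Set the reagent carousel back one notch

## Robot

A 7-joint arm with a two-finger parallel gripper is mounted at the origin on a cart in front of the work surface, level with it; the furniture and walls round the work are solid. World frame = base frame: x ahead of the robot, y to its left, z up, the work surface at z = 0. Lengths are in mm, angles in degrees, forces in N, time in s.
With the tool pointing down it reaches from about 425 to 875 mm from the base axis. Payload 8.4 kg.
Tool frame: the origin (TCP) lies on the centre line of the jaws, within the pads' length; the fingertips stand 19 mm ahead of it and the grasp point (between the pads) is the TCP (arm.tcp_to_tips is the distance from the TCP to the fingertips, in mm); z points along the fingers, y is the line along which they close (so a half turn about z gives the same grasp; the last joint's range is limited). The gripper opens to 85 mm and grips with 20 to 120 N. Pads are 22 mm wide; open, the fingers measure 114 mm over their backs; the gripper's body (76 mm by 85 mm) begins 54 mm behind the grasp point. The pads swing forward as they close: fully open they stand 13 mm farther back than shut.
Start: joints at [-69.511, 19.091, 2.286, 83.961, -0.768, 76.965, -3.352], TCP at [286.698, 583.326, 250.308] pointing down, gripper open.
Joint ranges: [-147.57, 147.57], [-21.85, 119.76], [-74.77, 79.35], [14.55, 137.4], [-85.83, 265.84], [4.83, 119.75], [-152.11, 152.11]. Speed limits (degrees/s): [127.2, 127.2, 159.86, 159.86, 180, 180, 180].

## Interface

Orientations are given as [roll, pitch, yaw] about the fixed x, y, z axes, in that order (R = Rz(yaw) Ry(pitch) Rx(roll)).
In Python, from cell import arm, imaging, ticket gives the robot as it stands.
- The arm moves only by the tool send_rows, never from a script. Its argument "commands" is a list of rows, each a list of 3 entries, a list of its own where there are three numbers: the turn, a rotation vector about the tool's x, y, z in degrees, then the shift along the tool's x, y, z in cm, then the gripper command: -1 is shut, 1 is fully open, values between are in proportion. In form: [[[rx, ry, rz], [tx, ty, tz], claw], ...]. A call has 1 to 8 rows; each row shifts and turns the commanded pose from where the row before left it, along the tool's axes as they then stand; what a row does not reach is not made up. A row lasts 1/10 s, in which the tool goes at most 50 mm and 8.59 degrees, less where a joint would pass 70% of its speed; a pose out of reach is approached as far as the arm can. A call with a gripper value outside its range is refused whole. The fingers move at their own pace and stop on an object; "force" is the grip in N (left out, the last holds). Time passes only in rows, so rows that do not move let the fingers close. It gives the time, the measured TCP pose, the force, the opening and the grip force at its end, in the units of the state.
- arm.read_state(): the state, without advancing time (a new reading comes with each control period).
- imaging.grab_frame(name): name is "scene" or "top"; returns (picture, depth): 384x512x3 uint8, blue, green, red; 384x512 float32, mm along the optical axis (not along the pixel's ray), 0 where there is no reading.
- imaging.camera_model(name): a dict with "K" (3x3 intrinsics, pixels), "R" (3x3) and "t" (3): a world point X has camera coordinates R X + t. Camera axes: x right, y down, z forward; pixel columns grow to the right and rows downward; lengths in mm; the calibration is good to about 2 mm. A picture is of the moment at which its call begins. camera_model takes no time and is no camera call.
- ticket.finish_job(): hands the job in; it is judged then, once.
The state is a dict: "time_s": time; "joint_positions": joint angles; "joint_vel": joint speeds; "joint_efforts": joint torques, N m; "position": TCP position; "ee_rot": TCP orientation; "force": force on the tool from outside, world axes, zero at the start; "moment": the same for the moment, N m; "width": opening from 0.0 (shut) to 1.0 (fully open); "finger_force": force on a finger pad.
Only numpy, scipy, OpenCV 4.12 (cv2) and the standard library are available. Lean on these libraries where they do the work, as an engineer would, in place of code of your own. Each camera call takes 0.05 s, during which the arm holds its last target. There are 200 camera calls.

## Task

The reagent carousel was advanced one notch too far. Using fingertips only, press the orange tail pad of the ratchet pawl down so that its nose lifts clear of the teeth (it stays up by itself), then push the blue post to turn the wheel back, anticlockwise seen from above, by exactly one notch so that the red cup stands at the yellow pointer, and press the black pad over the nose down until the pawl is fully seated in the notch. Grasp nothing, never turn the wheel the other way, leave the bottles standing in their cups and leave the other things on the bench where they are.

Things in the scene. Friction and masses are not known exactly. Their poses are not given: they have to be found in the camera images.
- carousel: grey fixed base of the reagent carousel: disc 236 mm across, 14 mm thick, with a 52 mm wide tongue along its +y to 195 mm from the centre. Origin on the bench in the wheel's axis; z up; +y points to the pawl, -y to the yellow pointer, -x (roughly toward the robot, yaw varies) to the blue post at the start.
- wheel_top (a point): centre of the white wheel (200 mm across) at the height of its top face, 30 mm above the bench; a small round hub rises to 43 mm. Three cups, 38 mm across, rims at 44 mm, lie 58 mm from the axis at 240 (red), 300 and 0 degrees anticlockwise from the base's +x at the start. Twelve saw teeth 12 mm high stand on the rim, 81 to 99 mm from the axis; a notch is the 24 mm gap between two.
- wheel_body (a joint): turn of the wheel about the upright axis, rad: 0 at the start, positive is backward (anticlockwise seen from above). One notch is 0.524 (30 degrees). Friction of 0.15 N m keeps it where it is left. The seated pawl leaves about 0.08 play either way, then blocks backward turning.
- pawl_body (a joint): turn of the see-saw pawl on its level pin, rad: 0 seated in the notch, 0.55 fully lifted (end stop). The nose clears the teeth above about 0.28. Friction of 0.10 N m holds it where it is left (2.5 N on either pad moves it); no spring.
- pawl_pin (a point): middle of the pawl's pivot pin, 130 mm from the wheel's axis along the base's +y, 62 mm above the bench, pin along the base's x, between two steel cheeks up to 72 mm high.
- tail_pad (a point): centre of the top of the orange pad (28 x 28 mm, 6 mm thick) on the pawl's outer end, 172 mm from the wheel's axis and 70 mm above the bench when seated; 42 mm from the pin. Pressed down, it lifts the nose; fully lifted it is 47 mm above the bench.
- nose_pad (a point): centre of the top of the black pad (24 x 24 mm) over the pawl's nose, 90 mm from the wheel's axis and 70 mm above the bench when seated, 40 mm from the pin. Fully lifted it is about 90 mm above the bench. The nose below it is a steel wedge 10 mm wide, 5 mm at its tip.
- post (a point): top of the upright blue push post on the wheel, 58 mm from the axis, 14 mm thick with an 18 mm ball on top; it stands from the wheel's top (30 mm above the bench) to 83 mm above the bench. The space on its clockwise side (toward the pawl) is free for the fingers.
- red_cup (a point): centre of the mouth of the red cup on the wheel, 44 mm above the bench, 58 mm from the axis; 30 degrees short of the pointer at the start.
- pointer_tip (a point): tip of the yellow pointer on the base, 103 mm from the axis, 36 mm above the bench; one notch back, the red cup lies on the line from the axis to this tip.
- control_hi: small reagent bottle with a red cap standing loose in one of the wheel's cups (which one varies), about 26 mm across and 45 mm tall; origin at the centre of its underside. It rides along with the wheel and must not be lifted or tipped.
- control_lo: small reagent bottle with a green cap standing loose in one of the wheel's cups (which one varies), about 26 mm across and 45 mm tall; origin at the centre of its underside. It rides along with the wheel and must not be lifted or tipped.
- calibrator: small reagent bottle with a white cap standing loose in one of the wheel's cups (which one varies), about 26 mm across and 50 mm tall; origin at the centre of its underside. It rides along with the wheel and must not be lifted or tipped. Brown glass.
- calculator: desk calculator, 110x75x23 mm, loose on the bench at the left; origin at the centre of its underside. Bystander.
- pen_blue: blue and white ball pen, 141 mm long, loose at the left; origin at its underside's centre. Bystander.
- timer: white bench timer, 44x64x33 mm, loose at the right; origin at the centre of its underside. Bystander.
- label_roll: roll of white labels, 74 mm across, 30 mm high, lying loose at the right; origin at the centre of its underside. Bystander.

How it is judged (in metres and radians):
On the way, in this order (a step that is already met when the one before it is completed fails the run):
1. the pawl is lifted clear of the teeth before the wheel is turned (value of joint pawl_body above 0.3 rad and value of joint wheel_body between -0.15 and 0.2 rad), for 0.1 s.
2. the wheel is turned back one notch (within 0.15 rad) with the pawl still lifted (value of joint wheel_body between 0.3736 and 0.6736 rad and value of joint pawl_body above 0.25 rad), for 0.1 s.
At the end, for the whole second after the job is handed in: The wheel stands one notch back (0.524 rad, within 0.1), at rest; the pawl is seated in that notch (its joint below 0.08 rad); the three bottles stand upright in their cups (value of joint wheel_body between 0.4236 and 0.6236 rad and value of joint pawl_body below 0.08 rad and velocity of joint wheel_body between -0.05 and 0.05 rad/s and angle between each of control_hi, control_lo, calibrator's own z axis and vertical below 0.2 rad); the robot touches nothing.
It fails at once if the wheel is turned forward (more than 0.2 rad clockwise) (value of joint wheel_body below -0.2 rad).
It fails at once if the wheel is pushed well past the next notch (more than 0.9 rad) (value of joint wheel_body above 0.9 rad).
It fails at once if the wheel is forced past the seated pawl (value of joint wheel_body between 0.17 and 0.36 rad and value of joint pawl_body below 0.2 rad).
It fails at once if a bottle is lifted out of its cup or tipped (z of any of control_hi, control_lo, calibrator in the frame of carousel above 0.045 m or angle between any of control_hi, control_lo, calibrator's own z axis and vertical above 0.45 rad).
It fails at once if a bystander is moved more than 30 mm (distance of any of calculator, pen_blue, timer, label_roll from where it was at the start of the episode above 0.03 m).
It also fails if it takes over 54 s, if anything falls off the work surface, if the arm or the gripper's body presses on something with over 40 N, if the wrist force passes 120 N, or if a joint passes its speed limit or range.

## Working session

There is one attempt and no reset: what is moved stays moved. The work goes in short steps, Python scripts to look and compute and a tool call to move; the robot and the scene stay as the last step left them, time stands still between calls to the robot, and variables do not carry over. Pictures are saved under pics/ and viewed, at most 10 in all, crops included, and the job is handed in when it is done.

Besides the shell and the picture viewer there is one more tool, called after "Call:" as a command line: name --argument value ..., lists and objects as JSON in quotes. send_rows: Moves the arm, as the interface text tells. Its arguments: {"type":"object","properties":{"commands":{"type":"array"},"force":{"type":"number"}},"required":["commands"]}

```bash
mkdir -p pics; python3 - <<'E'
from cell import arm, imaging
import cv2,numpy as np
for n in("scene","top"):
    p,d=imaging.grab_frame(n);cv2.imwrite(f"pics/{n}0.png",p);np.save(f"{n}0.npy",d)
    c=imaging.camera_model(n);print(n,np.round(c["K"],1).tolist(),(-c["R"].T@c["t"]).round())
print(arm.read_state())
E
```

```text
scene [[413.5, 0.0, 247.1], [0.0, 413.5, 196.4], [0.0, 0.0, 1.0]] [-140. -821. 1059.]
top [[489.5, 0.0, 253.2], [0.0, 489.5, 191.4], [0.0, 0.0, 1.0]] [ 273.   74. 1570.]
{'time_s': 0.1, 'joint_positions': array([-69.511477  ,  19.12767441,   2.28479864,  84.00712685,
        -0.76626773,  76.96476134,  -3.35365044]), 'joint_vel': array([ 0.04783663,  0.02011414,  0.02503231, -0.20589044, -0.09908181,
       -0.06059306,  0.04941406]), 'joint_efforts': array([ 5.28508026e-03, -6.60016537e+01,  1.37150332e+00, -4.06470358e+01,
        1.72872370e-02,  8.93242832e-03,  4.14231874e-05]), 'position': array([286.55615656, 582.99235464, 249.50095074]), 'ee_rot': array([-1.79915954e+02,  7.15559929e-03,  1.53825110e+02]), 'force': array([-0.06845516, -0.75392827,  0.28629569]), 'moment': array([ 0.03760122, -0.01663835,  0.03446896]), 'finger_force': 0.0, 'width': 0.9965978316571457}
```

View pics/top0.png

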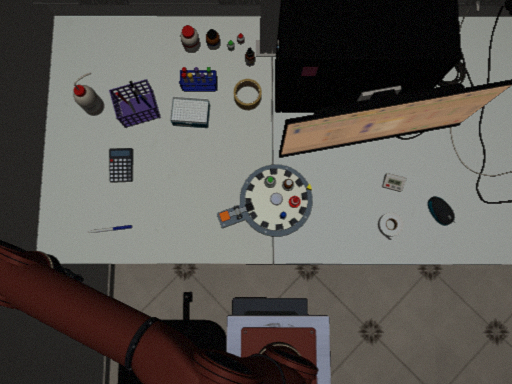

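View pics/scene0.png

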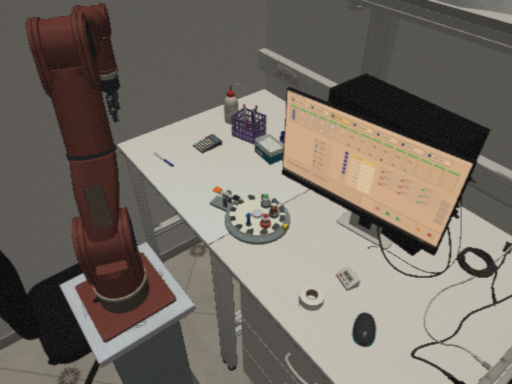

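The top view shows the hub near (276,199), the blue post near (283,215), the orange pad near (225,215) and the pointer near (309,186). The monitor stands beyond the carousel. I'll enlarge this area to measure it.

```bash
cat > h.py <<'E'
import numpy as np,cv2
from cell import arm,imaging
def at_z(n,u,v,z):
    c=imaging.camera_model(n);R=np.array(c["R"]);o=-R.T@c["t"]
    r=R.T@np.linalg.inv(c["K"])@[u,v,1];return o+r*(z-o[2])/r[2]
def proj(n,X):
    c=imaging.camera_model(n);q=np.array(c["K"])@(np.array(c["R"])@X+c["t"]);return q[:2]/q[2]
def crop(n,u,v,w,h,k,f,p=None):
    if p is None:p,_=imaging.grab_frame(n)
    cv2.imwrite(f,cv2.resize(p[v:v+h,u:u+w],None,fx=k,fy=k,interpolation=cv2.INTER_CUBIC))
E
python3 - <<'E'
from h import *
crop("top",210,158,112,84,7,"pics/t1.png",cv2.imread("pics/top0.png"))
crop("scene",195,175,112,76,7,"pics/s1.png",cv2.imread("pics/scene0.png"))
for m in [(120,300)]:
    pass
p=cv2.imread("pics/top0.png");hsv=cv2.cvtColor(p,cv2.COLOR_BGR2HSV)
def cen(lo,hi,z,nm):
    m=cv2.inRange(hsv,lo,hi);m[:158]=0;m[242:]=0;m[:,:210]=0;m[:,322:]=0
    n,l,s,c=cv2.connectedComponentsWithStats(m)
    for i in range(1,n):
        if s[i,4]>3: print(nm,s[i,4],c[i].round(1),at_z("top",*c[i],z).round(1))
cen((5,150,120),(18,255,255),70,"orange");cen((22,120,100),(35,255,255),36,"yellow");cen((105,120,60),(130,255,255),75,"blue");cen((0,150,60),(4,255,255),44,"red")
E
```

```text
orange 74 [224.4 215.6] [454.2 164.8  70. ]
yellow 16 [308.9 186.4] [ 552.  -101.5   36. ]
blue 21 [283. 214.] [458.7 -15.8  75. ]
red 67 [294.1 201.1] [503.4 -53.2  44. ]
```

View pics/t1.png

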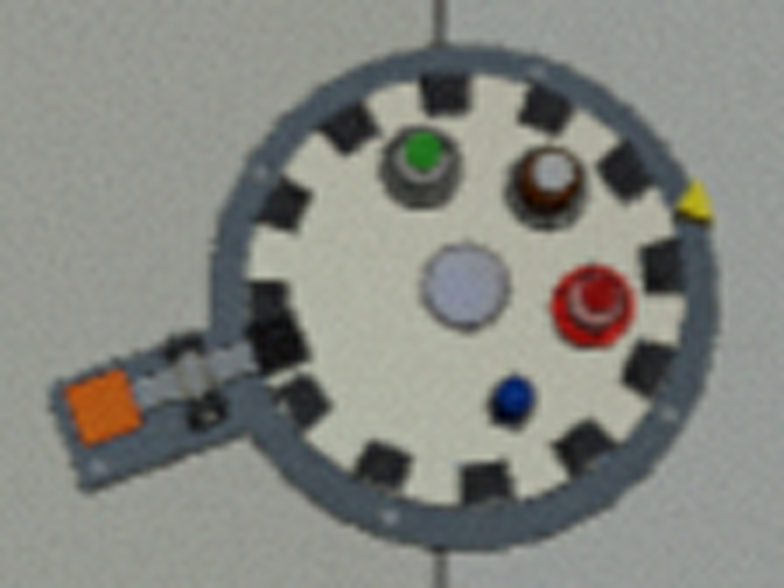

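View pics/s1.png

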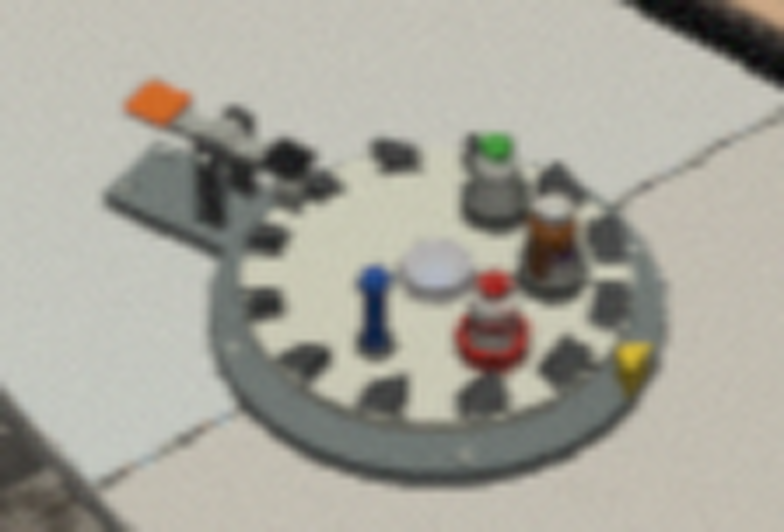

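The geometry is consistent. From the orange pad and the pointer, the axis comes to about (513.5, 3) and the yaw to about 20°. The measured post lies within 1 mm of the prediction. I'll start by shutting the fingers and turning the tool.

Call:
send_rows --commands '[[[0, 0, 7.3], [0, 0, 0], -1], [[0, 0, 7.3], [0, 0, 0], -1], [[0, 0, 7.3], [0, 0, 0], -1], [[0, 0, 7.3], [0, 0, 0], -1], [[0, 0, 7.3], [0, 0, 0], -1], [[0, 0, 7.3], [0, 0, 0], -1], [[0, 0, 0], [0, 0, 0], -1]]' --force 40

```text
time_s: 0.8
position: [286.6, 583.2, 249.8]
ee_rot: [-180.0, 0.0, 109.9]
force: [-0.4, -0.2, 0.1]
width: -0.004
finger_force: 0.0
```

```bash
cat >> h.py <<'E'
from scipy.spatial.transform import Rotation as Ro
U=at_z("top",308.9,186.4,36);O=at_z("top",224.4,215.6,70)
uy=(O-U)[:2];uy/=np.linalg.norm(uy);C=O[:2]-172*uy;ux=np.array([uy[1],-uy[0]])
def to(xy,ztip):
    s=arm.read_state();R=Ro.from_euler("xyz",s["ee_rot"],degrees=True).as_matrix()
    g=np.array([*xy,ztip+arm.tcp_to_tips]);d=R.T@(g-s["position"])
    print("goal",g.round(1),"pos",s["position"].round(1),"rot",s["ee_rot"].round(1),"tool shift cm",(d/10).round(2),"F",s["force"].round(1),"w",round(s["width"],2),"t",s["time_s"])
E
python3 - <<'E'
from h import *
print(C,uy,at_z("top",276.57,198.86,43),arm.tcp_to_tips)
for r in (176,90): print(r,C+r*uy)
to(C+176*uy,110)
E
```

```text
[513.64415185   3.14826026] [-0.34463221  0.93873779] [510.82381465   2.05703456  43.        ] 19.0
176 [452.98888271 168.36611137]
90 [482.62725285  87.6346614 ]
goal [453.  168.4 129. ] pos [286.6 583.2 249.8] rot [-180.     0.   109.9] tool shift cm [-44.66   1.53  12.12] F [-0.4 -0.2  0.1] w -0.0 t 0.8
```

Call:
send_rows --commands '[[[0, 0, 0], [-4.4, 0.2, 0], -1], [[0, 0, 0], [-4.4, 0.2, 0], -1], [[0, 0, 0], [-4.4, 0.2, 1], -1], [[0, 0, 0], [-4.4, 0.2, 1], -1], [[0, 0, 0], [-4.4, 0.2, 1], -1], [[0, 0, 0], [-4.4, 0.2, 1], -1], [[0, 0, 0], [-4.4, 0.2, 1], -1], [[0, 0, 0], [-4.4, 0.1, 1], -1]]'

```text
time_s: 1.6
position: [421.7, 256.0, 190.0]
ee_rot: [180.0, -0.0, 110.3]
force: [1.0, -0.6, 0.1]
width: -0.001
finger_force: 0.0
```

Call:
send_rows --commands '[[[0, 0, 0], [-4.4, 0, 1], -1], [[0, 0, 0], [-4.4, 0, 2], -1], [[0, 0, 0], [-0.7, 0, 2], -1], [[0, 0, 0], [0, 0, 1], -1], [[0, 0, 0], [0, 0, 0], -1], [[0, 0, 0], [0, 0, 0], -1]]'

```text
time_s: 2.2
position: [453.7, 169.8, 130.8]
ee_rot: [180.0, -0.0, 110.2]
force: [0.9, 0.0, 0.5]
width: 0.003
finger_force: 0.0
```

```bash
python3 - <<'E'
from h import *
to(C+176*uy,52)
crop("scene",170,140,160,120,5,"pics/s2.png")
E
```

```text
goal [453.  168.4  71. ] pos [453.7 169.8 130.8] rot [180.   -0.  110.2] tool shift cm [-0.12 -0.12  5.98] F [0.9 0.  0.5] w 0.0 t 2.2
```

View pics/s2.png

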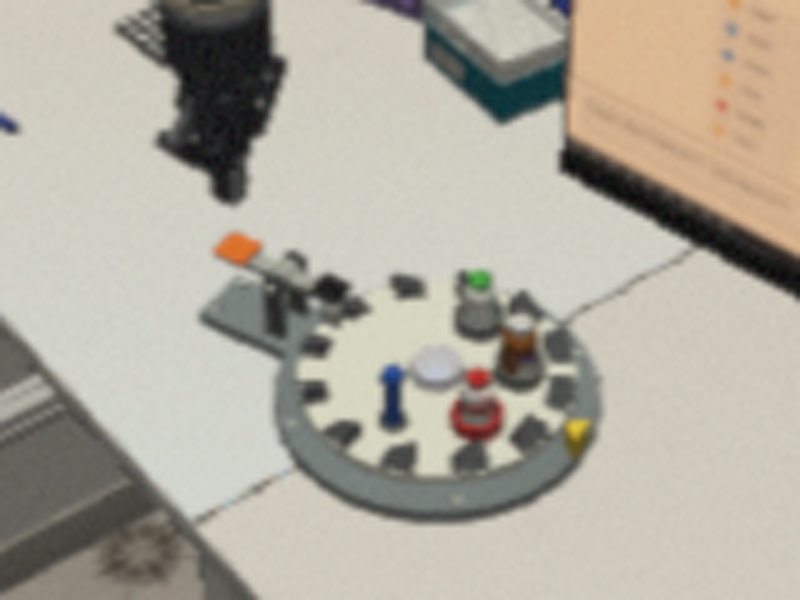

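The shut fingertips at crop (232,190) hang straight above the orange pad at (238,248). I'll press down in steps.

Call:
send_rows --commands '[[[0, 0, 0], [-0.1, -0.1, 1.5], -1], [[0, 0, 0], [0, 0, 1.5], -1], [[0, 0, 0], [0, 0, 0.6], -1], [[0, 0, 0], [0, 0, 0.4], -1], [[0, 0, 0], [0, 0, 0.4], -1], [[0, 0, 0], [0, 0, 0.4], -1], [[0, 0, 0], [0, 0, 0.4], -1]]'

```text
time_s: 2.95
position: [453.5, 168.2, 78.7]
ee_rot: [179.9, -0.1, 110.1]
force: [-1.3, 4.0, 2.5]
width: 0.003
finger_force: 1.9
```

Call:
send_rows --commands '[[[0, 0, 0], [0, 0, 0.3], -1], [[0, 0, 0], [0, 0, 0.3], -1], [[0, 0, 0], [0, 0, 0.2], -1], [[0, 0, 0], [0, 0, 0], -1], [[0, 0, 0], [0, 0, 0], -1]]'

```text
time_s: 3.45
position: [453.2, 166.7, 70.2]
ee_rot: [-180.0, 0.0, 110.0]
force: [0.4, 0.1, 1.4]
width: -0.001
finger_force: 0.4
```

Call:
send_rows --commands '[[[0, 0, 0], [0, 0, 0.15], -1], [[0, 0, 0], [0, 0, 0.15], -1], [[0, 0, 0], [0, 0, 0], -1], [[0, 0, 0], [0, 0, 0], -1]]'

```text
time_s: 3.85
position: [453.6, 166.7, 68.3]
ee_rot: [-180.0, 0.0, 110.0]
force: [-4.0, -3.5, 17.2]
width: -0.001
finger_force: 7.1
```

Call:
send_rows --commands '[[[0, 0, 0], [0, 0, -1], -1], [[0, 0, 0], [0, 0, -2], -1], [[0, 0, 0], [0, 0, -3], -1], [[0, 0, 0], [0, 0, -3], -1], [[0, 0, 0], [0, 0, -1], -1], [[0, 0, 0], [0, 0, 0], -1]]'

```text
time_s: 4.45
position: [453.8, 167.5, 168.5]
ee_rot: [179.9, -0.0, 110.0]
force: [0.0, 0.2, 0.0]
width: 0.0
finger_force: 0.0
```

```bash
python3 - <<'E'
from h import *
P=C-58*ux; print("post",P)
to(P+45*uy,110); to(P+28*uy,55)
crop("scene",170,140,160,120,5,"pics/s3.png")
E
```

```text
post [459.19736    -16.84040798]
goal [443.7  25.4 129. ] pos [453.8 167.5 168.5] rot [179.9  -0.  110. ] tool shift cm [-13.    -5.83   3.92] F [0.  0.2 0. ] w 0.0 t 4.45
goal [449.5   9.4  74. ] pos [453.8 167.5 168.5] rot [179.9  -0.  110. ] tool shift cm [-14.71  -5.84   9.42] F [0.  0.2 0. ] w 0.0 t 4.45
```

View pics/s3.png

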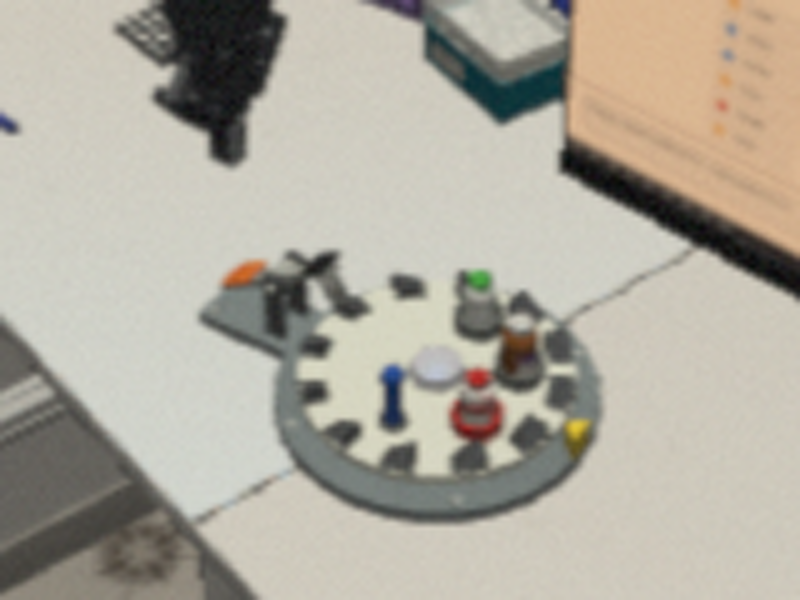

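The tail pad is down, the nose is up and holding, and the wheel hasn't moved. Next I'll go to the clockwise side of the post.

Call:
send_rows --commands '[[[0, 0, -5], [-4, -2, 0], -1], [[0, 0, -5], [-4.4, -2, 0], -1], [[0, 0, -5], [-4.4, -2, 1], -1], [[0, 0, 0], [-1, 0, 1], -1], [[0, 0, 0], [0, 0, 1], -1], [[0, 0, 0], [0, 0, 0], -1]]'

```text
time_s: 5.1
position: [457.4, 18.6, 135.0]
ee_rot: [-179.8, -0.1, 125.0]
force: [-1.0, 0.3, 0.4]
width: -0.0
finger_force: 0.0
```

```bash
python3 - <<'E'
from h import *
P=C-58*ux;P1=C+58*(-ux*np.cos(.5236)-uy*np.sin(.5236)); d=(P1-P)/np.linalg.norm(P1-P)
print(P1,d);to(P-32*d,55); to(P1-20*d,55)
E
```

```text
[476.4862356  -41.38587564] [ 0.57585287 -0.81755334]
goal [440.8   9.3  74. ] pos [457.4  18.6 135. ] rot [-1.798e+02 -1.000e-01  1.250e+02] tool shift cm [ 0.19 -1.87  6.11] F [-1.   0.3  0.4] w -0.0 t 5.1
goal [465. -25.  74.] pos [457.4  18.6 135. ] rot [-1.798e+02 -1.000e-01  1.250e+02] tool shift cm [-4.02 -1.86  6.11] F [-1.   0.3  0.4] w -0.0 t 5.1
```

Call:
send_rows --commands '[[[0, 0, 0], [0.2, -1.9, 0], -1], [[0, 0, 0], [0, 0, 2], -1], [[0, 0, 0], [0, 0, 2], -1], [[0, 0, 0], [0, 0, 2.1], -1], [[0, 0, 0], [0, 0, 0], -1], [[0, 0, 0], [0, 0, 0], -1]]'

```text
time_s: 5.7
position: [442.1, 9.7, 76.4]
ee_rot: [-179.9, -0.0, 125.1]
force: [-0.8, 1.0, 0.3]
width: -0.006
finger_force: 0.0
```

Call:
send_rows --commands '[[[0, 0, 0], [-0.5, 0, 0], -1], [[0, 0, 0], [-0.5, 0, 0], -1], [[0, 0, 0], [-0.4, 0, 0], -1], [[0, 0, 0], [-0.4, 0, 0], -1], [[0, 0, 0], [-0.4, 0, 0], -1], [[0, 0, 0], [0, 0, 0], -1], [[0, 0, 0], [0, 0, 0], -1]]'

```text
time_s: 6.4
position: [455.4, -9.4, 76.5]
ee_rot: [180.0, 0.0, 125.0]
force: [-0.4, 0.2, 0.6]
width: -0.002
finger_force: 0.1
```

```bash
python3 - <<'E'
from h import *
P1=C+58*(-ux*np.cos(.5236)-uy*np.sin(.5236)); d=np.array([.576,-.8176])
to(P1-20*d,55)
crop("scene",190,165,120,90,6,"pics/s4.png")
E
```

```text
goal [465. -25.  74.] pos [455.4  -9.4  76.5] rot [180.   0. 125.] tool shift cm [-1.83 -0.11  0.25] F [-0.4  0.2  0.6] w -0.0 t 6.4
```

View pics/s4.png

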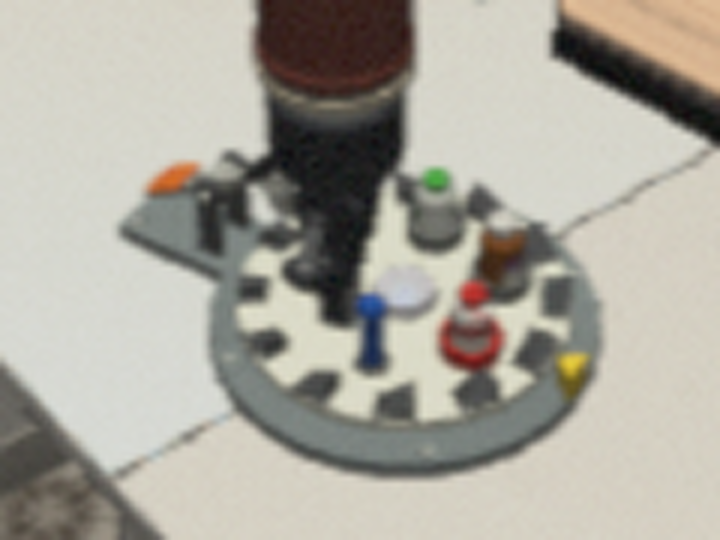

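The fingers are touching the post and the wheel has turned a little. The post ball is now at scene pixel (251.7, 215.8). I'll write a wheel-angle estimator that uses the blue and red centroids in both cameras.

```bash
cat >> h.py <<'E'
def blobs(n,p=None):
    if p is None:p,_=imaging.grab_frame(n)
    h=cv2.cvtColor(p,cv2.COLOR_BGR2HSV);q=proj(n,np.array([*C,50]));r={}
    for k,lo,hi in(("blue",(105,120,60),(130,255,255)),("red",(0,150,60),(4,255,255))):
        m=cv2.inRange(h,lo,hi);w=np.zeros_like(m);cv2.circle(w,tuple(int(v) for v in q),24 if n=="top" else 30,255,-1)
        M=cv2.moments(m&w,True);r[k]=np.array([M["m10"],M["m01"]])/max(M["m00"],1) if M["m00"] else None
    return r
def pt(th,a0):
    a=np.deg2rad(a0)+th;return C+58*(np.cos(a)*ux+np.sin(a)*uy)
def angle():
    ths=np.linspace(-.2,.9,221)
    for n in("scene","top"):
        b=blobs(n);b0=blobs(n,cv2.imread(f"pics/{n}0.png"))
        for k,a0,z in(("blue",180,60),("red",240,55)):
            if b[k] is None or b0[k] is None:print(n,k,None);continue
            pr=lambda t:proj(n,np.array([*pt(t,a0),z]))
            e=[np.linalg.norm(pr(t)-pr(0)-(b[k]-b0[k])) for t in ths];i=int(np.argmin(e))
            print(n,k,"th",round(ths[i],3),"err px",round(e[i],2))
E
python3 - <<'E'
from h import *
angle()
E
```

```text
scene blue th 0.225 err px 0.54
scene red th 0.285 err px 0.19
top blue None
top red th 0.49 err px 10.2
```

Call:
send_rows --commands '[[[0, 0, 0], [-0.3, 0, 0], -1], [[0, 0, 0], [-0.3, 0, 0], -1], [[0, 0, 0], [-0.3, 0, 0], -1], [[0, 0, 0], [-0.3, 0, 0], -1], [[0, 0, 0], [0, 0, 0], -1], [[0, 0, 0], [0, 0, 0], -1]]'

```text
time_s: 7.15
position: [462.3, -19.3, 76.4]
ee_rot: [180.0, 0.0, 125.0]
force: [0.5, -0.9, 0.6]
width: -0.0
finger_force: 0.1
```

```bash
python3 - <<'E'
from h import *
angle();print(arm.read_state()["position"],arm.read_state()["force"])
E
```

```text
scene blue th 0.425 err px 0.37
scene red th 0.505 err px 0.63
top blue None
top red th 0.56 err px 7.3
[462.39641418 -19.1451346   76.47068676] [-0.8686419  -0.16601823  0.07918779]
```

Call:
send_rows --commands '[[[0, 0, 0], [0.6, 0, 0], -1], [[0, 0, 0], [0.8, 0, 0], -1], [[0, 0, 0], [0, 0, -2], -1], [[0, 0, 0], [0, 0, -4], -1], [[0, 0, 0], [0, 0, -4], -1], [[0, 0, 0], [3, 3, 0], -1], [[0, 0, 0], [4, 0, 0], -1], [[0, 0, 0], [4, 0, 0], -1]]'

```text
time_s: 8.05
position: [414.6, 101.4, 176.6]
ee_rot: [180.0, 0.0, 125.0]
force: [0.4, 0.3, 0.1]
width: -0.002
finger_force: 0.0
```

Call:
send_rows --commands '[[[0, 0, 0], [4, 0, 0], -1], [[0, 0, 0], [4, 0, 0], -1], [[0, 0, 0], [0, 0, 0], -1], [[0, 0, 0], [0, 0, 0], -1]]'

```text
time_s: 8.45
position: [368.7, 166.1, 176.4]
ee_rot: [180.0, 0.0, 125.2]
force: [-0.1, 0.2, 0.3]
width: -0.001
finger_force: 0.0
```

```bash
python3 - <<'E'
from h import *
angle();print(arm.read_state()["position"])
crop("top",210,158,112,84,7,"pics/t2.png")
E
```

```text
scene blue th 0.445 err px 0.16
scene red th 0.505 err px 0.78
top blue th 0.435 err px 0.26
top red th 0.42 err px 0.38
[369.62165334 164.84689235 176.37645305]
```

View pics/t2.png

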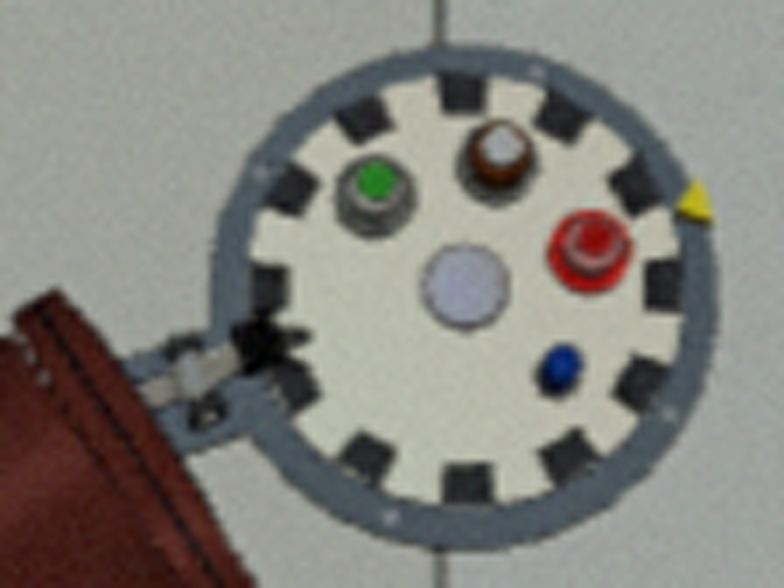

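The fingers are clear of the wheel. The wheel angle is about 0.435 by the post, and the tooth-pattern shift also gives 0.437. It needs another 0.085 rad, about 5 mm. I'll retrace and push that far.

Call:
send_rows --commands '[[[0, 0, 0], [-4, 0, 0], -1], [[0, 0, 0], [-4, 0, 0], -1], [[0, 0, 0], [-4, 0, 0], -1], [[0, 0, 0], [-4, 0, 0], -1], [[0, 0, 0], [-3, -3, 0], -1], [[0, 0, 0], [0, 0, 0], -1], [[0, 0, 0], [0, 0, 0], -1]]'

```text
time_s: 9.3
position: [453.8, -9.1, 176.3]
ee_rot: [-180.0, -0.0, 124.8]
force: [-0.5, 0.8, -0.4]
width: 0.0
finger_force: 0.0
```

```bash
python3 - <<'E'
from h import *
d=np.array([.576,-.8176])
to(np.array([462.3,-19.2])-14*d,57.4);to(np.array([462.3,-19.2])+5*d,57.4)
E
```

```text
goal [454.2  -7.8  76.4] pos [453.8  -9.1 176.3] rot [-180.    -0.   124.8] tool shift cm [0.08 0.11 9.99] F [-0.5  0.8 -0.4] w 0.0 t 9.3
goal [465.2 -23.3  76.4] pos [453.8  -9.1 176.3] rot [-180.    -0.   124.8] tool shift cm [-1.82  0.12  9.99] F [-0.5  0.8 -0.4] w 0.0 t 9.3
```

Call:
send_rows --commands '[[[0, 0, 0], [0, 0, 4], -1], [[0, 0, 0], [0, 0, 4], -1], [[0, 0, 0], [0, 0, 2], -1], [[0, 0, 0], [0, 0, 0], -1], [[0, 0, 0], [-0.6, 0, 0], -1], [[0, 0, 0], [-0.5, 0, 0], -1], [[0, 0, 0], [-0.4, 0, 0], -1], [[0, 0, 0], [-0.3, 0, 0], -1]]'

```text
time_s: 10.1
position: [465.2, -21.9, 77.3]
ee_rot: [179.9, -0.0, 125.0]
force: [-1.4, 4.5, 2.5]
width: 0.001
finger_force: 1.8
```

Call:
send_rows --commands '[[[0, 0, 0], [0, 0, 0], -1], [[0, 0, 0], [0, 0, 0], -1]]'

```text
time_s: 10.3
position: [464.3, -22.5, 76.5]
ee_rot: [180.0, 0.0, 125.0]
force: [0.1, -0.6, 0.1]
width: -0.001
finger_force: 0.0
```

```bash
python3 - <<'E'
from h import *
d=np.array([.576,-.8176])
to(np.array([462.3,-19.2])+5*d,57.4);angle()
E
```

```text
goal [465.2 -23.3  76.4] pos [464.3 -22.5  76.5] rot [180.   0. 125.] tool shift cm [-0.11  0.02  0.01] F [ 0.1 -0.6  0.1] w -0.0 t 10.3
scene blue th 0.495 err px 0.64
scene red th 0.555 err px 0.22
top blue None
top red th 0.635 err px 5.92
```

Call:
send_rows --commands '[[[0, 0, 0], [-0.1, 0, 0], -1], [[0, 0, 0], [0, 0, 0], -1], [[0, 0, 0], [0.6, 0, 0], -1], [[0, 0, 0], [0.8, 0, 0], -1], [[0, 0, 0], [0, 0, -2], -1], [[0, 0, 0], [0, 0, -4], -1], [[0, 0, 0], [0, 0, -4], -1], [[0, 0, 0], [3, 3, 0], -1]]'

```text
time_s: 11.2
position: [466.5, 26.9, 181.5]
ee_rot: [179.5, 0.1, 124.6]
force: [1.8, 0.7, 0.8]
width: -0.002
finger_force: 0.0
```

Call:
send_rows --commands '[[[0, 0, 0], [4, 0, 0], -1], [[0, 0, 0], [4, 0, 0], -1], [[0, 0, 0], [4, 0, 0], -1], [[0, 0, 0], [4, 0, 0], -1], [[0, 0, 5], [0, 0, 0], -1], [[0, 0, 5], [0, 0, 0], -1], [[0, 0, 5], [0, 0, 0], -1], [[0, 0, 0], [0, 0, 0], -1]]'

```text
time_s: 12.0
position: [371.8, 161.5, 176.3]
ee_rot: [180.0, 0.0, 110.0]
force: [-0.4, -0.5, -0.3]
width: 0.002
finger_force: 0.0
```

```bash
python3 - <<'E'
from h import *
angle();to(C+86*uy,110)
E
```

```text
scene blue th 0.515 err px 0.29
scene red th 0.57 err px 0.07
top blue th 0.51 err px 0.23
top red th 0.505 err px 0.13
goal [484.   83.9 129. ] pos [372.  161.3 176.3] rot [180.    0.  110.2] tool shift cm [-11.13   7.84   4.73] F [-0.2 -0.6  0.4] w -0.0 t 12.1
```

The wheel is at about 0.51. Now to the nose pad.

Call:
send_rows --commands '[[[0, 0, 0], [-3.7, 2.6, 0], -1], [[0, 0, 0], [-3.7, 2.6, 0], -1], [[0, 0, 0], [-3.7, 2.6, 0], -1], [[0, 0, 0], [0, 0, 2], -1], [[0, 0, 0], [0, 0, 2], -1], [[0, 0, 0], [0, 0, 0.7], -1], [[0, 0, 0], [0, 0, 0], -1], [[0, 0, 0], [0, 0, 0], -1]]'

```text
time_s: 12.9
position: [483.8, 83.9, 130.0]
ee_rot: [180.0, -0.0, 110.1]
force: [0.7, -0.8, 0.0]
width: -0.002
finger_force: 0.0
```

```bash
python3 - <<'E'
from h import *
to(C+86*uy,70)
crop("scene",190,165,120,90,6,"pics/s5.png")
E
```

```text
goal [484.   83.9  89. ] pos [483.8  83.9 130. ] rot [180.   -0.  110.1] tool shift cm [-0.01  0.02  4.1 ] F [ 0.7 -0.8  0. ] w -0.0 t 12.9
```

View pics/s5.png

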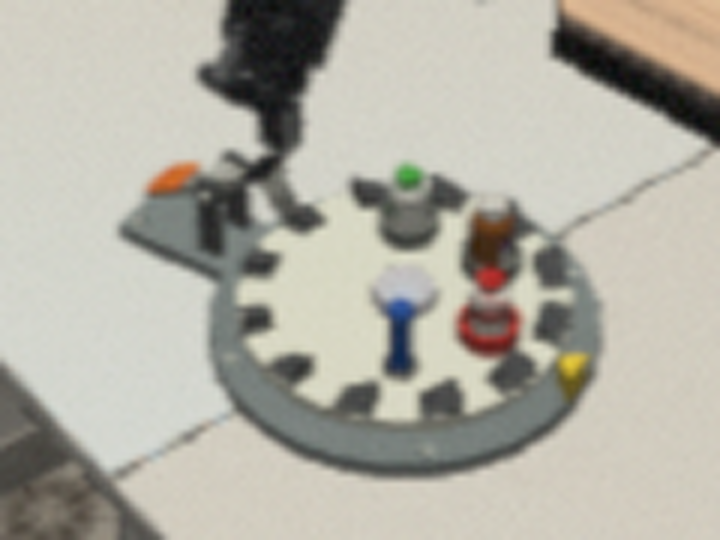

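The tips at crop (280,145) stand just above the raised black pad near (262,165), and the bottles are upright. I'll press down slowly.

Call:
send_rows --commands '[[[0, 0, 0], [0, 0, 0.8], -1], [[0, 0, 0], [0, 0, 0.5], -1], [[0, 0, 0], [0, 0, 0.5], -1], [[0, 0, 0], [0, 0, 0.4], -1], [[0, 0, 0], [0, 0, 0.4], -1], [[0, 0, 0], [0, 0, 0.4], -1], [[0, 0, 0], [0, 0, 0.4], -1], [[0, 0, 0], [0, 0, 0], -1]]'

```text
time_s: 13.75
position: [483.1, 83.9, 94.6]
ee_rot: [-179.9, -0.0, 110.0]
force: [-0.3, 0.2, 1.1]
width: -0.0
finger_force: 0.0
```

Call:
send_rows --commands '[[[0, 0, 0], [0, 0, 0.2], -1], [[0, 0, 0], [0, 0, 0.2], -1], [[0, 0, 0], [0, 0, 0.2], -1], [[0, 0, 0], [0, 0, 0], -1], [[0, 0, 0], [0, 0, 0], -1]]'

```text
time_s: 14.25
position: [483.3, 84.0, 89.1]
ee_rot: [-180.0, -0.0, 110.0]
force: [0.7, 0.0, -0.1]
width: 0.001
finger_force: 0.0
```

Tip height is 70.1 mm with no resistance yet, so I'll press on gently to the stop.

Call:
send_rows --commands '[[[0, 0, 0], [0, 0, 0.1], -1], [[0, 0, 0], [0, 0, 0.1], -1], [[0, 0, 0], [0, 0, 0], -1], [[0, 0, 0], [0, 0, 0], -1]]'

```text
time_s: 14.65
position: [483.6, 84.0, 88.4]
ee_rot: [180.0, -0.1, 110.0]
force: [-6.4, -2.0, 18.2]
width: 0.003
finger_force: 9.0
```

The pawl is on its stop, with 18 N at a tip height of 69.4 mm. I'll retract and check.

Call:
send_rows --commands '[[[0, 0, 0], [0, 0, -0.5], -1], [[0, 0, 0], [0, 0, -2], -1], [[0, 0, 0], [0, 0, -4], -1], [[0, 0, 0], [0, 0, -4], -1], [[0, 0, 0], [3, -3, 0], -1], [[0, 0, 0], [4, -2, 0], -1], [[0, 0, 0], [4, -2, 0], -1], [[0, 0, 0], [4, 0, 0], -1]]'

```text
time_s: 15.45
position: [363.9, 201.1, 192.5]
ee_rot: [-180.0, -0.1, 110.0]
force: [1.7, 0.5, -0.0]
width: 0.001
finger_force: 0.0
```

Call:
send_rows --commands '[[[0, 0, 0], [4, 0, 0], -1], [[0, 0, 0], [4, 0, 0], -1], [[0, 0, 0], [0, 0, 0], -1], [[0, 0, 0], [0, 0, 0], -1]]'

```text
time_s: 15.85
position: [338.6, 276.1, 192.1]
ee_rot: [-180.0, 0.0, 110.1]
force: [0.2, -0.3, -0.2]
width: -0.0
finger_force: 0.0
```

```bash
python3 - <<'E'
from h import *
angle()
crop("scene",190,165,120,90,6,"pics/s6.png")
E
```

```text
scene blue th 0.52 err px 0.14
scene red th 0.57 err px 0.07
top blue th 0.515 err px 0.2
top red th 0.505 err px 0.02
```

View pics/s6.png

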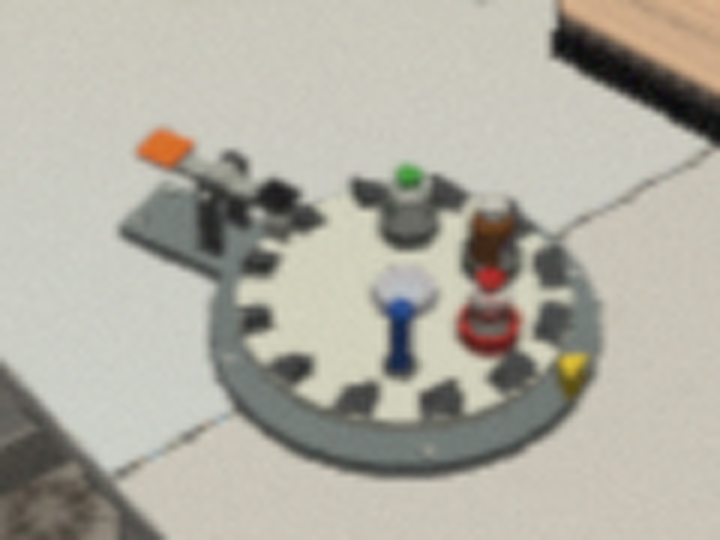

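The pawl is seated, with the orange pad back up at crop (165,148) as at the start. The wheel is at about 0.515, the bottles are upright and the robot is clear.

```bash
python3 -c "
from cell import ticket
print(ticket.finish_job())"
```

```text
the job is handed in; nothing more can be done
None
```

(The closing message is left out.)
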